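# Switch on the centrifuge supply at its lift-collar toggle

### The arm

A 7-joint arm with a two-finger parallel gripper is mounted at the origin on the work surface. World frame = base frame: x ahead of the robot, y to its left, z up, the work surface at z = 0. Lengths are in m, angles in rad, forces in N, time in s.
With the tool pointing down it reaches from about 0.4 to 0.75 m from the base axis. Payload 19.5 kg.
Tool frame: the origin (TCP) lies on the centre line of the jaws, within the pads' length; the fingertips stand 8 mm ahead of it and the grasp point (between the pads) lies 11 mm behind it; z points along the fingers, y is the line along which they close (so a half turn about z gives the same grasp; the last joint's range is limited). The gripper opens to 85 mm and grips with 20 to 120 N. Pads are 22 mm wide; open, the fingers measure 114 mm over their backs; the gripper's body (76 mm by 85 mm) begins 54 mm behind the grasp point. The pads swing forward as they close: fully open they stand 13 mm farther back than shut.
Start: joints at [-1.177, 0.707, -0.028, 1.485, 0.022, 0.951, -0.075], TCP at [0.243, 0.521, 0.239] pointing down, gripper open.
Joint ranges: [-2.71, 2.71], [-0.32, 2.16], [-1.57, 1.52], [0, 2.45], [-1.46, 4.6], [0, 2.02], [-2.83, 2.83]. Speed limits (rad/s): [1.89, 1.89, 2.57, 2.57, 3.01, 3.01, 3.01].

### API

Orientations are given as [roll, pitch, yaw] about the fixed x, y, z axes, in that order (R = Rz(yaw) Ry(pitch) Rx(roll)).
In Python, from station import robot, cams gives the robot as it stands.
- The arm moves only by the shell command python3 -m pendant 'ROWS' [FORCE]. ROWS is JSON, a list of rows, each a list of 5 numbers: the finger opening in m, from 0 to 0.0854, then the shift along the tool's x, y, z in m, then the turn about the tool's z in rad. A call has 1 to 10 rows; each row shifts and turns the commanded pose from where the row before left it, along the tool's axes as they then stand; what a row does not reach is not made up. A row lasts 1/12 s, in which the tool goes at most 41.7 mm and 7.16 degrees, less where a joint would pass 70% of its speed; a pose out of reach is approached as far as the arm can. A call is refused whole if a number of a shift passes 0.0417 or a number of a turn 0.125, either way. A call with a gripper value outside its range is refused whole. The fingers move at their own pace and stop on an object; FORCE is the grip in N (left out, the last holds). Time passes only in rows, so rows that do not move let the fingers close. It gives the time, the measured TCP pose, the force, the opening and the grip force at its end, in the units of the state.
- robot.sense(): the state, without advancing time (a new reading comes with each control period).
- cams.capture(name): name is "scene" or "top"; returns the picture (400x640x3 uint8, red, green, blue); there is no depth.
- cams.camera_model(name): a dict with "camera_matrix" (3x3 intrinsics, pixels), "R" (3x3) and "t" (3): a world point X has camera coordinates R X + t. Camera axes: x right, y down, z forward; pixel columns grow to the right and rows downward; lengths in m; the calibration is good to about 2 mm. A picture is of the moment at which its call begins. camera_model takes no time and is no camera call.
- robot.sign_off(): hands the job in; it is judged then, once.
The state is a dict: "time_s": time; "q": joint angles; "joint_velocities": joint speeds; "effort": joint torques, N m; "eef_pos": TCP position; "tool_rot": TCP orientation; "force": force on the tool from outside, world axes, zero at the start; "torque": the same for the moment, N m; "width": opening from 0.0 (shut) to 1.0 (fully open); "gripper_force": force on a finger pad.
Only numpy, scipy, OpenCV 4.12 (cv2) and the standard library are available. Lean on these libraries where they do the work, as an engineer would, in place of code of your own. Each camera call takes 0.05 s, during which the arm holds its last target. There are 200 camera calls.

### The job

Switch on the centrifuge's supply, which is the locking toggle with the orange collar: lift its spring-loaded collar up the lever, swing the lever over from the white-marked side to the green-marked side, and let go so that the collar drops fully home and locks it there. Leave the blue-collared toggle as it is, and do not shift or tip the amber bottle.

Things in the scene. Friction and masses are not known exactly. Their poses are not given: they have to be found in the camera images.
- orange_switch: Orange-collared toggle: fixed grey box 130 x 90 x 50 mm (x, y, z) on the bench. Origin on the lever's hinge axis (its y), above the box's middle, 55 mm over the bench; x, level, points from the white (off) to the green (on) strip on top. Lever: 8 mm rod, 102 mm long, leans 25 degrees to -x when off, to +x when on (7 degrees play). Gate plates rise 37 mm from the hinge, 11 mm either side in y.
- orange_collar_mid (a point): Centre of the orange collar, a sleeve 24 mm in diameter, 30 mm long, sliding along the lever: 57 mm from the hinge when down and locked, up to 75 mm when pulled up against a 3 to 7 N spring that snaps it back. The lever swings only with the collar raised over 12 mm; carry it in an arc about the hinge. Pinch it from above, along the switch's y; it can turn between the fingers.
- blue_collar_mid (a point): Centre of the blue collar, at the same place on a second fixed toggle switch of the same build, which is off and must stay as it is.
- bottle: Loose amber glass bottle with a blue cap, 72 mm in diameter and 150 mm tall, 0.3 to 0.63 kg, standing upright on the bench; origin at the centre of its underside, z up. Not to be moved.
Mind the look-alikes: they are no part of the job. What is shaped like the orange_switch but brown or purple is not meant.

How it is judged:
By the outcome, as a careful person would: the job done as asked, in the order asked, and still so for the second after the job is handed in, with the robot touching nothing.
It also fails if it takes over 29 s, if anything falls off the work surface, if the arm or the gripper's body presses on something with over 40 N, if the wrist force passes 120 N, or if a joint passes its speed limit or range.

## Working session

There is one attempt and no reset: what is moved stays moved. The work goes in short steps, Python scripts to look and compute and a shell command to move; the robot and the scene stay as the last step left them, time stands still between calls to the robot, and variables do not carry over. Pictures are saved under pics/ and viewed, at most 10 in all, crops included, and the job is handed in when it is done.

```bash
mkdir -p pics; python3 - <<'E'
from station import robot,cams
import cv2
for n in("scene","top"):
    cv2.imwrite(f"pics/{n}0.png",cams.capture(n)[:,:,::-1])
    m=cams.camera_model(n);print(n,m)
s=robot.sense();print(s["time_s"],s["eef_pos"],s["tool_rot"],s["width"],s["force"])
E
```

```text
scene {'camera_matrix': array([[372.92253006,   0.        , 320.91995505],
       [  0.        , 372.92253006, 202.95706674],
       [  0.        ,   0.        ,   1.        ]]), 'R': array([[ 0.73606098,  0.67689602, -0.00509968],
       [ 0.48099656, -0.5283099 , -0.69966489],
       [-0.47629459,  0.5125431 , -0.71445296]]), 't': array([-0.36907039, -0.19936248,  1.14637373])}
top {'camera_matrix': array([[381.76552677,   0.        , 320.46737633],
       [  0.        , 381.76552677, 191.85320974],
       [  0.        ,   0.        ,   1.        ]]), 'R': array([[ 0.0099006 , -0.99986935,  0.01277763],
       [-0.9942102 , -0.01121024, -0.1068663 ],
       [ 0.10699557, -0.01164561, -0.99419129]]), 't': array([-0.04756608,  0.55816921,  0.95391665])}
0.1 [0.24266015 0.52107672 0.23891702] [-3.14071517e+00  2.75497651e-05  2.70574884e+00] 0.9977869048739224 [-0.89304106 -0.0196152   0.39393612]
```

View pics/scene0.png

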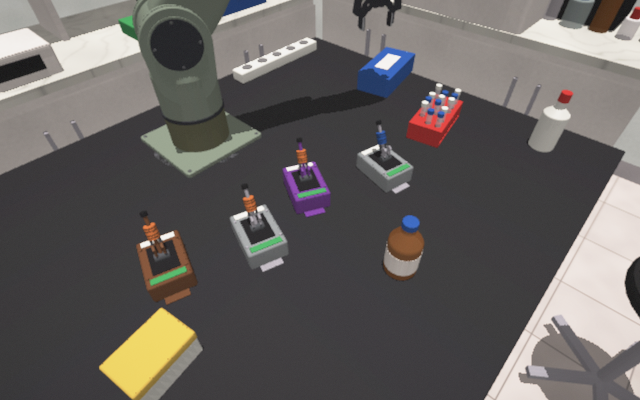

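View pics/top0.png

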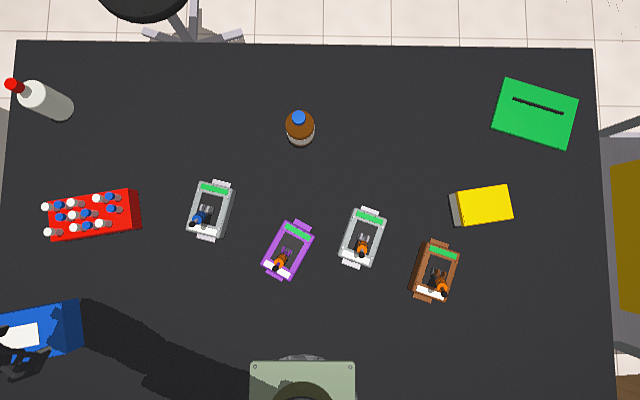

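Orange-collared candidates in the top view are grey (362,245), purple (280,260) and brown (440,285), plus the blue-collared grey one at (202,215). By the description the target is the grey one with the orange collar: top (362,245), scene (250,205). I'll check it in a close crop.

```bash
python3 - <<'E'
import cv2,numpy as np
a=cv2.imread("pics/top0.png")[195:280,325:400];b=cv2.imread("pics/scene0.png")[175:280,220:295]
f=lambda i:cv2.resize(i,None,fx=5.2,fy=5.2,interpolation=cv2.INTER_CUBIC)
a,b=f(a),f(b);c=np.zeros((max(len(a),len(b)),a.shape[1]+b.shape[1],3),np.uint8);c[:len(a),:a.shape[1]]=a;c[:len(b),a.shape[1]:]=b
cv2.imwrite("pics/crop1.png",c);print(c.shape,a.shape)
E
```

```text
(546, 780, 3) (442, 390, 3)
```

View pics/crop1.png

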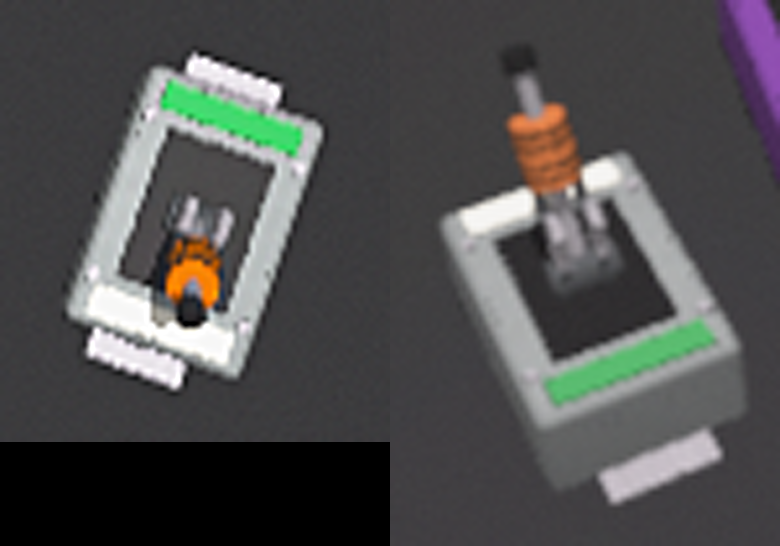

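The crop confirms it: grey box, orange collar, lever leaning to the white side (crop-top cap at (190,310), collar at (195,285)). Next I fit the pose from the box corners.

```bash
cat > h.py <<'E'
import numpy as np
from station import robot,cams
def proj(n,X):
    m=cams.camera_model(n);c=np.atleast_2d(X)@m["R"].T+m["t"];p=c@m["camera_matrix"].T
    return p[:,:2]/p[:,2:]
def back(n,uv,z):
    m=cams.camera_model(n);d=m["R"].T@np.linalg.solve(m["camera_matrix"],[*uv,1]);o=-m["R"].T@m["t"]
    return o+d*(z-o[2])/d[2]
E
python3 - <<'E'
from h import *
from scipy.optimize import least_squares
cv=lambda P,ox,oy,sx=0:(np.array(P,float)-[sx,0]+.5)/5.2-.5+[ox,oy]
t=cv([(150,68),(322,125),(240,378),(68,315),(190,308)],325,195)
s=cv([(742,347),(538,418),(443,222),(630,155),(545,150)],220,175,390)
th=np.radians(25);lev=lambda d:[-d*np.sin(th),0,.005+d*np.cos(th)]
# local corners: green-left(+x,+y), green-right(+x,-y), white-right, white-left
C=[(.065,.045,0),(.065,-.045,0),(-.065,-.045,0),(-.065,.045,0)]
T=np.array(C+[lev(.102)]);S=np.array([C[1],C[0],C[3],C[2],lev(.057)])
def W(p,L):
    c,k=np.cos(p[2]),np.sin(p[2]);return L@np.array([[c,k,0],[-k,c,0],[0,0,1]])+[p[0],p[1],.05]
for nm,f in(("both",lambda p:np.r_[(proj("top",W(p,T))-t).ravel(),(proj("scene",W(p,S))-s).ravel()]),("top",lambda p:(proj("top",W(p,T))-t).ravel()),("scene",lambda p:(proj("scene",W(p,S))-s).ravel())):
    r=least_squares(f,[.45,-.1,0]);p=r.x;print(nm,p,np.round(r.fun.reshape(-1,2),1).tolist())
    if nm=="both":
        P=p;print("collar",W(p,np.array([lev(.057)])),W(p,np.array([lev(.102)])))
        print("on",W(p,np.array([[.057*np.sin(th),0,.005+.057*np.cos(th)]])))
print("bottle",back("top",(298,117),.15),"blue",back("top",(202,215),.1),"purple",back("top",(280,262),.11), "brown",back("top",(440,288),.11))
E
```

```text
both [ 0.44394176 -0.14338568 -0.25690434] [[-3.4, -0.4], [-1.8, -1.9], [1.0, 0.1], [-1.0, 2.6], [-0.0, 2.5], [-35.3, 15.6], [42.0, -16.6], [33.2, -15.0], [-38.4, 13.3], [0.2, -0.1]]
collar [[ 0.4206431  -0.1372649   0.10665954]] [[ 0.40224942 -0.13243271  0.14744339]]
on [[ 0.46724042 -0.14950646  0.10665954]]
top [ 0.44536309 -0.14653048 -0.32479042] [[-0.1, -1.6], [0.7, -0.7], [0.2, 0.2], [-1.0, 0.3], [0.1, 1.5]]
scene [ 0.44139389 -0.13943601  0.01232506] [[-24.3, 12.9], [45.5, -25.5], [24.7, -15.7], [-41.7, 18.5], [-1.7, -0.2]]
bottle [0.71900143 0.01335189 0.15      ] blue [0.49281644 0.23928299 0.1       ] purple [0.38541983 0.05149318 0.11      ] brown [ 0.32939086 -0.31957569  0.11      ]
```

```bash
python3 - <<'E'
from h import *
from scipy.optimize import least_squares
cv=lambda P,ox,oy,sx=0:(np.array(P,float)-[sx,0]+.5)/5.2-.5+[ox,oy]
t=cv([(150,68),(322,125),(240,378),(68,315),(190,308)],325,195)
s=cv([(742,347),(538,418),(443,222),(630,155),(545,150)],220,175,390)
th=np.radians(25);lev=lambda d,g=-1:[g*d*np.sin(th),0,.005+d*np.cos(th)]
C=[(.065,.045,0),(.065,-.045,0),(-.065,-.045,0),(-.065,.045,0)]
T=np.array(C+[lev(.102)]);S=np.array(C+[lev(.057)])
def W(p,L):
    c,k=np.cos(p[2]),np.sin(p[2]);return L@np.array([[c,k,0],[-k,c,0],[0,0,1]])+[p[0],p[1],.05]
a=lambda p:(proj("top",W(p,T))-t).ravel();b=lambda p:(proj("scene",W(p,S))-s).ravel()
for f in(lambda p:np.r_[a(p),b(p)],a,b):
    r=least_squares(f,[.45,-.1,-.3]);p=r.x;print(p.round(4),r.fun.reshape(-1,2).round(1).tolist())
    print(" off",W(p,np.array([lev(.057),lev(.102)])).round(4).tolist(),"on",W(p,np.array([lev(.057,1)])).round(4))
q=robot.sense();print(q["tool_rot"])
E
```

```text
[ 0.4449 -0.1459 -0.3385] [[0.1, -1.5], [0.7, -0.2], [-0.4, 0.5], [-1.6, 0.1], [-0.4, 1.6], [0.8, 0.1], [0.2, 2.7], [-1.4, -0.7], [-0.6, -1.2], [0.4, 0.4]]
 off [[0.4222, -0.1379, 0.1067], [0.4042, -0.1316, 0.1474]] on [[ 0.4676 -0.1539  0.1067]]
[ 0.4454 -0.1465 -0.3248] [[-0.1, -1.6], [0.7, -0.7], [0.2, 0.2], [-1.0, 0.3], [0.1, 1.5]]
 off [[0.4225, -0.1388, 0.1067], [0.4045, -0.1328, 0.1474]] on [[ 0.4682 -0.1542  0.1067]]
[ 0.4441 -0.145  -0.3525] [[0.6, 0.0], [-0.2, 2.2], [-1.0, -1.4], [-0.1, -1.5], [0.7, -0.0]]
 off [[0.4215, -0.1367, 0.1067], [0.4037, -0.1301, 0.1474]] on [[ 0.4667 -0.1533  0.1067]]
[-3.14071517e+00  2.75497651e-05  2.70574884e+00]
```

```bash
python3 -m pendant '[[0.07,0,0,0,-0.1],[0.07,-0.031,-0.023,0,0],[0.07,-0.031,-0.023,0,0],[0.07,-0.031,-0.023,0,0],[0.07,-0.031,-0.023,0,0],[0.07,-0.031,-0.023,0,0],[0.07,-0.031,-0.023,0,0],[0.07,-0.031,-0.023,0,0],[0.07,-0.031,-0.023,0,0],[0.07,-0.031,-0.023,0,0]]' 60
```

```text
time_s: 0.93
eef_pos: [0.4386, 0.232, 0.2392]
tool_rot: [-3.141, -0.0, 2.806]
force: [0.5, 1.3, -0.2]
width: 0.819
gripper_force: 0.0
```

```bash
python3 -m pendant '[[0.07,-0.0104,-0.0354,0,0],[0.07,-0.0104,-0.0354,0,0],[0.07,-0.0104,-0.0354,0,0],[0.07,-0.0104,-0.0354,0,0],[0.07,-0.0104,-0.0354,0,0],[0.07,-0.0104,-0.0354,0,0],[0.07,-0.0104,-0.0354,0,0],[0.07,-0.0104,-0.0354,0,0],[0.07,-0.0104,-0.0354,0,0],[0.07,-0.0104,-0.0354,0,0]]'
python3 -m pendant '[[0.07,0,0,0.025,0],[0.07,0,0,0.025,0],[0.07,0,0,0.01,0],[0.07,0,0,0,0],[0.07,0,0,0,0]]'
python3 - <<'E'
from h import *
import cv2
i=cams.capture("scene");j=cams.capture("top")
a=cv2.resize(i[110:270,180:340,::-1],(400,400),interpolation=2);b=cv2.resize(j[180:300,300:420,::-1],(400,400),interpolation=2)
cv2.imwrite("pics/c2.png",np.hstack([a,b]));print(robot.sense()["eef_pos"])
E
```

```text
time_s: 1.77
eef_pos: [0.4189, -0.1364, 0.2393]
tool_rot: [-3.141, -0.0, 2.806]
force: [1.5, 0.2, -0.8]
width: 0.817
gripper_force: 0.0
time_s: 2.18
eef_pos: [0.4194, -0.1345, 0.1794]
tool_rot: [-3.141, -0.001, 2.806]
force: [0.4, 0.8, -0.3]
width: 0.821
gripper_force: 0.0
[ 0.41975542 -0.13461557  0.18007729]
```

View pics/c2.png

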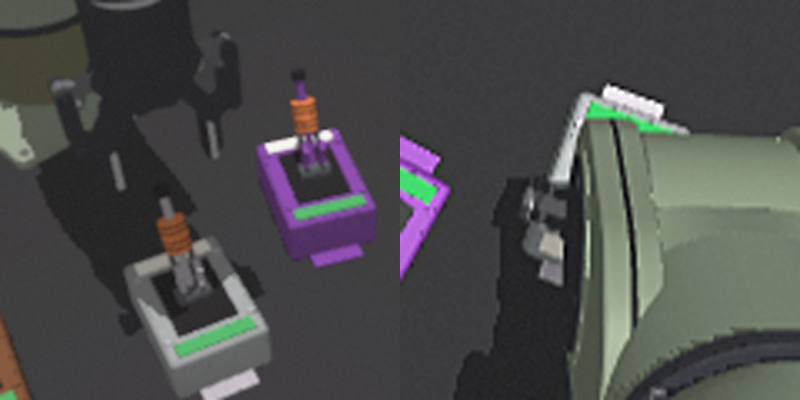

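The fingertips (crop (120,188) and (215,155)) straddle the lever at about (165,190), centred. I'll descend and close.

```bash
python3 -m pendant '[[0.07,-0.001,-0.002,0.02,0],[0.07,0,0,0.02,0],[0.07,0,0,0.02,0],[0.07,0,0,0.01,0],[0.07,0,0,0.007,0],[0.07,0,0,0,0],[0.07,0,0,0,0]]'
python3 -m pendant '[[0.045,0,0,0,0],[0.045,0,0,0,0],[0.03,0,0,0,0],[0.03,0,0,0,0],[0.03,0,0,0,0]]' 50
python3 - <<'E'
from h import *
import cv2
i=cams.capture("scene")
cv2.imwrite("pics/c3.png",cv2.resize(i[140:260,190:310,::-1],(600,600),interpolation=2))
E
```

```text
time_s: 2.87
eef_pos: [0.42, -0.1369, 0.103]
tool_rot: [-3.141, 0.001, 2.806]
force: [-0.3, 0.9, 1.5]
width: 0.821
gripper_force: 0.0
time_s: 3.28
eef_pos: [0.4198, -0.1369, 0.1025]
tool_rot: [-3.142, 0.0, 2.806]
force: [-1.0, 0.3, -1.0]
width: 0.35
gripper_force: 0.0
```

View pics/c3.png

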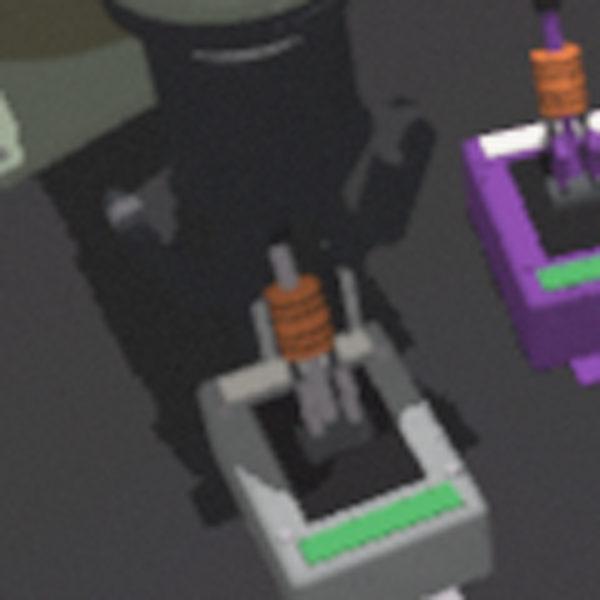

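The pads flank the collar (crop (300,320)), with the tips near its lower end and above the gate plates. I'll close the grip.

```bash
python3 -m pendant '[[0.015,0,0,0,0],[0.015,0,0,0,0],[0.015,0,0,0,0],[0.015,0,0,0,0]]' 60
```

```text
time_s: 3.67
eef_pos: [0.4193, -0.1379, 0.1027]
tool_rot: [-3.14, 0.0, 2.804]
force: [-4.6, -7.6, 12.8]
width: 0.258
gripper_force: 58.1
```

```bash
python3 -m pendant '[[0.015,0.0018,0,-0.0038,0],[0.015,0.0018,0,-0.0038,0],[0.015,0.0018,0,-0.0038,0],[0.015,0.0018,0,-0.0038,0],[0.015,0,0,0,0],[0.015,0,0,0,0]]'
python3 - <<'E'
from h import *
import cv2
i=cams.capture("scene")
cv2.imwrite("pics/c4.png",cv2.resize(i[140:260,190:310,::-1],(600,600),interpolation=2))
E
```

```text
time_s: 4.17
eef_pos: [0.4129, -0.1355, 0.1176]
tool_rot: [-3.14, 0.001, 2.804]
force: [0.3, -8.7, -5.2]
width: 0.261
gripper_force: 58.9
```

View pics/c4.png

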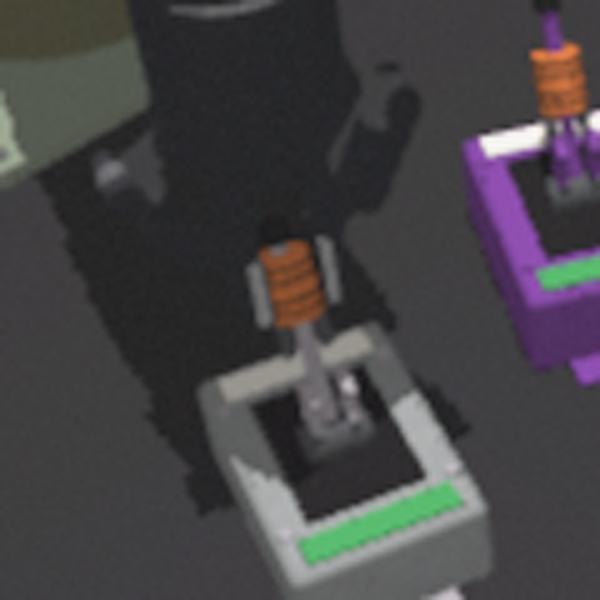

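The collar came up with the gripper: its bottom edge moved from crop row 355 to 325, and it now sits right under the cap. Next I swing it along the arc.

```bash
python3 -m pendant '[[0.015,-0.0059,-0.001,-0.0024,0],[0.015,-0.0067,0,-0.0021,0],[0.015,-0.0069,0,-0.0016,0],[0.015,-0.007,0,-0.0009,0],[0.015,-0.0071,0,-0.0003,0],[0.015,0,0,0,0]]'
```

```text
time_s: 4.72
eef_pos: [0.4449, -0.1471, 0.1247]
tool_rot: [-3.141, -0.001, 2.806]
force: [-4.6, -3.5, -6.5]
width: 0.261
gripper_force: 59.4
```

```bash
python3 -m pendant '[[0.015,-0.0071,0,0.0003,0],[0.015,-0.007,0,0.0009,0],[0.015,-0.0069,0,0.0016,0],[0.015,-0.0067,0,0.0021,0],[0.015,-0.0065,0,0.0027,0],[0.015,-0.0013,0,0.0006,0],[0.015,0,0,0,0]]'
python3 - <<'E'
from h import *
import cv2
i=cams.capture("scene")
cv2.imwrite("pics/c5.png",cv2.resize(i[140:260,190:310,::-1],(600,600),interpolation=2))
E
```

```text
time_s: 5.3
eef_pos: [0.4784, -0.1582, 0.1165]
tool_rot: [3.141, 0.001, 2.806]
force: [3.0, -0.5, 0.3]
width: 0.177
gripper_force: 0.7
```

View pics/c5.png

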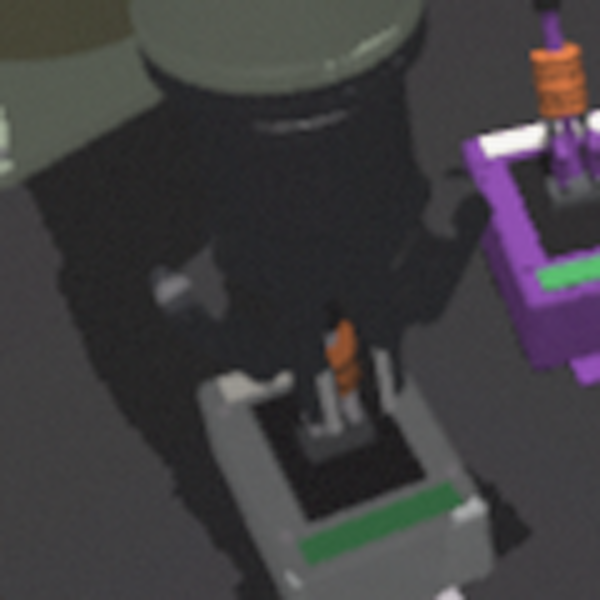

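The collar slipped out of the fingers near the end; it shows at crop (345,355), behind the left finger. I'll open up, back off and look.

```bash
python3 -m pendant '[[0.07,0,0,0,0],[0.07,0,0,0,0],[0.07,0,0,0,0],[0.07,0,0,0,0],[0.07,0,0,-0.03,0],[0.07,0,0,-0.03,0],[0.07,0,0,0,0]]'
python3 - <<'E'
from h import *
import cv2
i=cams.capture("scene")
cv2.imwrite("pics/c6.png",cv2.resize(i[140:260,190:310,::-1],(600,600),interpolation=2))
p=np.array([.4449,-.1457,.055]);c,s=np.cos(-.335),np.sin(-.335)
for a in(-25,-15,0,15,20,25,30):
    t=np.radians(a);d=np.array([c*np.sin(t),s*np.sin(t),np.cos(t)])
    print(a,((proj("scene",[p+d*.042,p+d*.057,p+d*.072,p+d*.102])-[190,140]+.5)*5).round(0).tolist())
E
```

```text
time_s: 5.93
eef_pos: [0.4792, -0.1585, 0.1808]
tool_rot: [3.141, 0.005, 2.806]
force: [-0.5, -0.7, 0.8]
width: 0.823
gripper_force: 0.0
-25 [[311.0, 353.0], [302.0, 322.0], [292.0, 290.0], [272.0, 225.0]]
-15 [[316.0, 359.0], [308.0, 330.0], [300.0, 300.0], [284.0, 238.0]]
0 [[325.0, 373.0], [320.0, 349.0], [316.0, 324.0], [305.0, 272.0]]
15 [[335.0, 392.0], [334.0, 375.0], [333.0, 357.0], [331.0, 319.0]]
20 [[338.0, 399.0], [339.0, 385.0], [339.0, 370.0], [339.0, 338.0]]
25 [[342.0, 407.0], [343.0, 395.0], [345.0, 383.0], [348.0, 357.0]]
30 [[345.0, 415.0], [348.0, 406.0], [351.0, 397.0], [357.0, 377.0]]
```

View pics/c6.png

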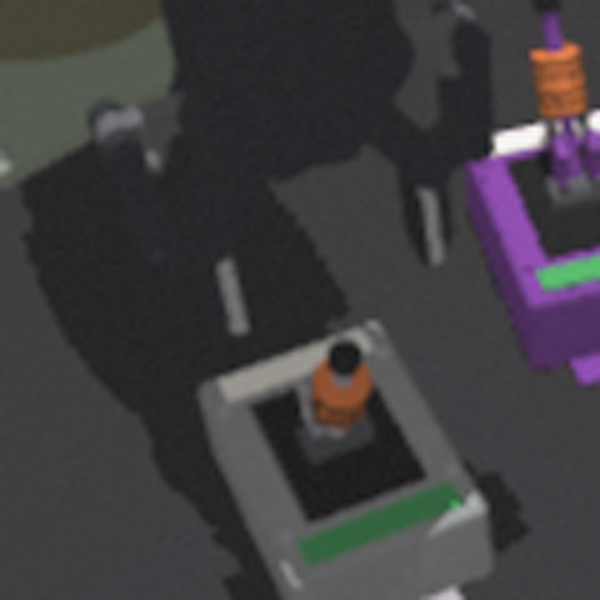

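The cap at crop (345,355) and collar at about (342,395) match the predicted +25° home pose, (348,357) and (343,395). I'll retract clear and verify from both cameras.

```bash
python3 -m pendant '[[0.07,0,0,-0.03,0],[0.07,0,0,-0.03,0],[0.07,0,0.035,0,0],[0.07,0,0.035,0,0],[0.07,0,0.035,0,0],[0.07,0,0.035,0,0],[0.07,0,0.035,0,0],[0.07,0,0.035,0,0],[0.07,0,0.035,0,0],[0.07,0,0,0,0]]'
python3 - <<'E'
from h import *
import cv2
i=cams.capture("scene");j=cams.capture("top")
cv2.imwrite("pics/full7s.png",i[:,:,::-1]);cv2.imwrite("pics/full7t.png",j[:,:,::-1])
a=cv2.resize(i[180:250,225:295,::-1],(400,400),interpolation=2);b=cv2.resize(j[200:270,325:395,::-1],(400,400),interpolation=2)
cv2.imwrite("pics/c7.png",np.hstack([a,b]))
p=np.array([.4449,-.1457,.055]);c,s=np.cos(-.335),np.sin(-.335);Y=np.array([-s,c,0])
def sil(n,a,r):
    t=np.radians(a);d=np.array([c*np.sin(t),s*np.sin(t),np.cos(t)]);e=np.cross(d,Y)
    P=[p+d*(r+h)+.012*(np.cos(f)*Y+np.sin(f)*e) for h in(-.015,.015) for f in np.linspace(0,6.28,24)]
    q=proj(n,P);return q.min(0).round(1),q.max(0).round(1)
def mask(n,im,box):
    h=cv2.cvtColor(im,cv2.COLOR_RGB2HSV);m=cv2.inRange(h,(5,150,60),(18,255,255));x,y,X,Y=box
    v,u=np.nonzero(m[y:Y,x:X]);print(n,"orange",u.min()+x,v.min()+y,u.max()+x,v.max()+y,u.mean()+x,v.mean()+y,len(u))
mask("scene",i,(230,180,290,240));mask("top",j,(335,205,385,275))
i0=cv2.imread("pics/scene0.png")[:,:,::-1];j0=cv2.imread("pics/top0.png")[:,:,::-1]
mask("scene0",i0,(230,170,290,240));mask("top0",j0,(335,205,385,275))
for n in("scene","top"):
    for a,r in((-25,.057),(25,.057),(25,.063),(25,.069),(20,.069)):print(n,a,r,*sil(n,a,r))
E
```

```text
time_s: 6.82
eef_pos: [0.5591, 0.0802, 0.2355]
tool_rot: [3.139, -0.002, 2.813]
force: [-0.9, 1.5, -0.0]
width: 0.817
gripper_force: 0.0
scene orange 253 213 263 224 258.26984126984127 218.87301587301587 63
top orange 363 221 374 234 368.27272727272725 228.0909090909091 99
scene0 orange 243 195 255 211 249.48299319727892 203.1156462585034 147
top0 orange 357 241 367 253 361.73333333333335 246.52222222222224 90
scene -25 0.057 [242.4 195.1] [257.2 212.6]
scene 25 0.057 [252.  210.6] [264.4 226.3]
scene 25 0.063 [252.1 209.5] [264.6 225.4]
scene 25 0.069 [252.2 208.5] [264.7 224.5]
scene 20 0.069 [251.2 205.5] [263.3 222.4]
top -25 0.057 [355.9 239.4] [366.6 254.3]
top 25 0.057 [361.5 220. ] [374.7 234.5]
top 25 0.063 [362.1 218.9] [375.4 233.5]
top 25 0.069 [362.7 217.8] [376.1 232.5]
top 20 0.069 [362.2 220.3] [375.4 234.4]
```

View pics/c7.png

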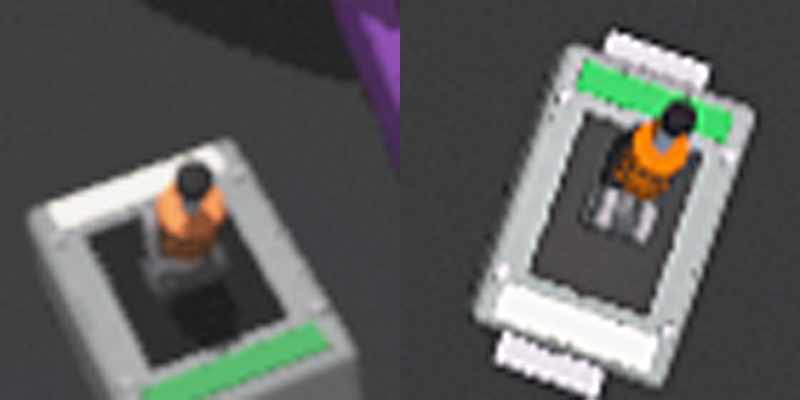

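Both views show the lever over to green with grey rod visible between collar and cap. I'll check the lever angle and collar travel jointly before signing off.

```bash
python3 - <<'E'
from h import *
import cv2
from scipy.optimize import least_squares
p=np.array([.4449,-.1457,.055]);c,s=np.cos(-.335),np.sin(-.335)
def pt(a,r):
    t=np.radians(a);return p+r*np.array([c*np.sin(t),s*np.sin(t),np.cos(t)])
for sg,f in((-1,("scene0","top0")),(1,("full7s","full7t"))):
    for n,fn in zip(("scene","top"),f):
        g=cv2.imread(f"pics/{fn}.png").max(2)
        u,v=proj(n,pt(sg*25,.098))[0];x,y=int(u),int(v)
        sub=g[y-7:y+8,x-7:x+8];m=(sub<32).astype(np.uint8)
        k,l,st,ce=cv2.connectedComponentsWithStats(m)
        print(fn,"pred tip98",(u.round(1),v.round(1)),"dark blobs",[(st[q,4],(ce[q]+[x-7,y-7]).round(1).tolist()) for q in range(1,k) if st[q,4]>3])
for n in("scene","top"):
    for a in(18,20,22,25,28,32):print(n,a,proj(n,pt(a,.098))[0].round(1),"collar home",proj(n,pt(a,.057))[0].round(1),"+12",proj(n,pt(a,.069))[0].round(1))
E
```

```text
scene0 pred tip98 (np.float64(244.4), np.float64(186.3)) dark blobs []
top0 pred tip98 (np.float64(360.8), np.float64(254.7)) dark blobs [(np.int32(7), [360.4, 256.0])]
full7s pred tip98 (np.float64(259.0), np.float64(211.6)) dark blobs []
full7t pred tip98 (np.float64(372.7), np.float64(219.8)) dark blobs []
scene 18 [256.7 206.5] collar home [256.8 215.7] +12 [256.8 213.1]
scene 20 [257.3 207.9] collar home [257.2 216.5] +12 [257.3 214. ]
scene 22 [258.  209.4] collar home [257.6 217.3] +12 [257.7 215. ]
scene 25 [259.  211.6] collar home [258.2 218.5] +12 [258.4 216.6]
scene 28 [260.  213.9] collar home [258.7 219.8] +12 [259.1 218.2]
scene 32 [261.4 217.1] collar home [259.5 221.6] +12 [260.  220.3]
top 18 [371.4 224.4] collar home [367.3 229.9] +12 [368.4 228.3]
top 20 [371.8 223.1] collar home [367.5 229.1] +12 [368.7 227.4]
top 22 [372.2 221.8] collar home [367.7 228.4] +12 [369.  226.5]
top 25 [372.7 219.8] collar home [368.  227.3] +12 [369.3 225.2]
top 28 [373.2 218. ] collar home [368.3 226.2] +12 [369.7 223.9]
top 32 [373.8 215.6] collar home [368.7 224.9] +12 [370.1 222.2]
```

The measured cap, scene (259.1,211.5), agrees with +25° (259.0,211.6). The collar centre, scene (258.3,218.9) and top (368.3,228.1), agrees with home (218.5 / 227.3) and not with raised. So it is locked on and the robot is clear.

```bash
python3 -c "
from station import robot
print(robot.sign_off())"
```

```text
the job is handed in; nothing more can be done
None
```

I swung the orange-collared toggle to the green side and handed the job in at about 7 s: both cameras put the lever at 25° with the collar down and locked, though the collar slipped from the fingers near the end of the swing and sprang home by itself; the arm stayed clear of the blue toggle and the bottle.

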